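# Release the ink cassette from its refill dock and hold it up

### The arm

A 7-joint arm with a two-finger parallel gripper is mounted at the origin on a cart in front of the work surface, level with it; the furniture and walls round the work are solid. World frame = base frame: x ahead of the robot, y to its left, z up, the work surface at z = 0. Lengths are in m, angles in rad, forces in N, time in s.
With the tool pointing down it reaches from about 0.4 to 0.925 m from the base axis. Payload 4.1 kg.
Tool frame: the origin (TCP) lies midway between the tips of the shut fingers; the grasp point (between the pads) lies 19 mm behind it (r.grasp_offset is the distance from the TCP to the grasp point, in m); z points along the fingers, x is the direction in which the jaws open and shut, and the axes are right-handed (so a half turn about z gives the same grasp; the last joint's range is limited). The gripper opens to 85 mm and grips with 20 to 120 N. Pads are 22 mm wide; open, the fingers measure 114 mm over their backs; the gripper's body (76 mm by 85 mm) begins 54 mm behind the grasp point. The pads swing forward as they close: fully open they stand 13 mm farther back than shut.
Start: joints at [1.195, 0.398, 0.045, 1.537, -0.019, 1.207, -0.051], TCP at [0.178, -0.625, 0.231] pointing down, gripper open.
Joint ranges: [-2.82, 2.82], [-0.49, 2.23], [-1.37, 1.46], [0, 2.46], [-1.36, 4.5], [0.23, 2], [-2.94, 2.94]. Speed limits (rad/s): [2.57, 2.57, 3.14, 3.14, 3.14, 3.14, 3.14].

### API

Orientations are given as a unit quaternion [w, x, y, z].
In Python, from cell import r gives the robot as it stands. The module is installed in compiled form; this text tells all that it offers.
- The arm moves only by the tool move_arm, never from a script. Its arguments are lists of equal length, an entry for each row: "offset": the shift along the world's x, y, z in m, a list of three; "dr": the turn, a rotation vector about the world's x, y, z in degrees, a list of three; "gripper": the opening, from -1 (shut) to 1 (fully open). A call has 1 to 12 rows; each row is the pose to reach, as a shift and turn from the pose commanded when the call began; what a row does not reach only later rows make up. A row lasts 1/12 s, in which the tool goes at most 41.7 mm and 7.16 degrees, less where a joint would pass 70% of its speed; a pose out of reach is approached as far as the arm can. A call with a gripper value outside its range is refused whole. The fingers move at their own pace and stop on an object; "grip_force" is the grip in N (left out, the last holds). Time passes only in rows, so rows that repeat a pose let the fingers close. It gives the time, the measured TCP pose, the force and the opening at its end, in the units of the state.
- r.get_obs(): the state, without advancing time (a new reading comes with each control period).
- r.grab_frame(name): name is "scene" or "top" or "wrist"; returns a dict with "img" (384x512x3 uint8, blue, green, red), "fov_y" (degrees; the focal length in pixels is half the picture's height over the tangent of half this angle, whatever the lens; pixels are square), "cx", "cy" (the principal point, pixels), "xyz" and "orientation" of the camera in the world; the wrist camera has in their place "T_tool_cam" (4x4, takes a point from camera to tool coordinates, whose origin is the TCP and whose axes are the tool frame's). Camera axes: x right, y down, z forward; pixel columns grow to the right and rows downward; lengths in m; the calibration is good to about 2 mm. The wrist camera is an equidistant fisheye: a pixel r from the principal point sees the ray r / f radians off the axis. A picture is of the moment at which its call begins: read the wrist's pose just before it. There is no depth.
- r.hand_in(): hands the job in, once; it reports no verdict.
The state is a dict: "time": time; "joint_pos": joint angles; "joint_vel": joint speeds; "tau": joint torques, N m; "tool_pos": TCP position; "orientation": TCP orientation; "ft_force": force on the tool from outside, world axes, zero at the start; "moment": the same for the moment, N m; "opening": finger opening in m.
Only numpy, scipy, OpenCV 4.12 (cv2) and the standard library are available. Lean on these libraries where they do the work, as an engineer would, in place of code of your own. Each camera call takes 0.05 s, during which the arm holds its last target.

### The job

The ink cassette in the refill dock is full and has to come out: press the yellow knob down, turn it clockwise while pressed until its keeper arm has swung off the cassette's shoulder as far as it goes, and let the knob spring back up. Then pinch the two blue side catches of the cassette together, lift it straight out and finish with the robot still holding it there by its squeezed catches, upright and still, about 12 cm above its seat and touching nothing else. Leave the red ink tin, the magnifier and the small steel block alone.

Things in the scene. Friction and masses are not known exactly. Their poses are not given: they have to be found in the camera images.
- dock: Fixed refill dock: grey base 186x84x10 mm, black open-topped bay 84x58 mm (top edge 40 mm above the bench) and, 95 mm from the bay's centre toward the dock's -x, a round black pedestal 52 mm wide, 46 mm high, under the yellow knob. Origin on the bench under the bay's centre, x from knob to bay, z up. Seat 10 mm above the origin; 1 mm clearance round the cassette over 30 mm of height.
- knob_grip (a point): On the knob's vertical axis, in its yellow grip bar, 78 mm above the bench with the knob up; turns with it. Bar 36 mm along x, 14 mm thick along y, 65 to 88 mm above the bench; below it a hub 38 mm wide, 55 to 65 mm. +x points along the yellow keeper arm, which reaches 72 mm from the axis (12 mm wide, 55 to 60 mm above the bench), over the cassette's shoulder when locked.
- knob_press (a joint): How far the knob is pressed down, m: 0 up, 0.008 fully down. Spring: 3 N to start, 8 N fully down. With the knob up, a tooth under the cassette's nose stops the keeper arm at about 0.1 rad; pressed more than 0.0055 the arm passes under the tooth, and is past it from about 0.4 rad.
- knob_turn (a joint): Turn of the knob, rad, positive clockwise from above: 0 locked (keeper arm along the dock's +x, over the cassette; starts at 0 to 0.03), 1.3 end stop (arm swung to the dock's -y side). Released from 1.05 on. Light friction holds it where left; when let go, it springs up.
- cassette: Ink cassette, about 0.25 kg, 86 mm high: grey tub 70 (x) x 40 (y) x 36 mm, above it a white neck 46 x 30 x 50 mm with a blue catch on each of its two y sides and a flat grey nose on the front (-x) that reaches over the keeper arm, 67 mm above the bench. Origin at the centre of its underside, axes as the dock's when seated (origin then 10 mm above the bench).
- pinch_mid (a point): Midway between the two catch pads, 62 mm above the cassette's origin (72 mm above the bench when seated), axes as the cassette's; the catches are pinched along y. Each pad is 26 mm wide (x) and spans 44 to 80 mm above the cassette's origin. Over both pads: 56 mm free, 44 mm fully squeezed.
- catch_left (a joint): How far the catch on the cassette's +y side is pushed in, m: 0 free (its tongue sits under the bay's lip and locks the cassette), 0.006 fully in; the tongue is free of the lip from about 0.005. Spring 2 N to start, 6 N fully in, then a firm stop.
- catch_right (a joint): The same for the catch on the cassette's -y side.
- ink_tin: Bystander: round red ink tin, 69 mm diameter, 50 mm high, loose. Origin at the centre of its underside.
- magnifier: Bystander: black round magnifier (loupe), 37 mm diameter, 38 mm high, loose. Origin at the centre of its underside.
- steel_block: Bystander: small dark steel block with a round black hole in its top, 24 x 52 x 17 mm, loose. Origin at the centre of its underside.
Things that resemble listed ones, but are neither listed nor needed, are in the scene too. What is shaped like the cassette but green or turquoise is not meant.

How it is judged:
By the outcome, as a careful person would: the job done as asked, in the order asked, and still so for the second after the job is handed in, while the arm keeps its last pose, push and grip.
It also fails if it takes over 45 s, if anything falls off the work surface, if the arm or the gripper's body presses on something with over 40 N, if the wrist force passes 120 N, or if a joint passes its speed limit or range.

## Working session

There is one attempt and no reset: what is moved stays moved. The work goes in short steps, Python scripts to look and compute and a tool call to move; the robot and the scene stay as the last step left them, time stands still between calls to the robot, and variables do not carry over. Pictures are saved under pics/ and viewed, and the job is handed in when it is done.

Besides the shell and the picture viewer there is one more tool, called in YAML: its name, and indented under it one key for each argument. move_arm: Moves the arm, as the interface text tells. Its arguments: {"type":"object","properties":{"offset":{"type":"array","items":{"type":"array","items":{"type":"number"}}},"dr":{"type":"array","items":{"type":"array","items":{"type":"number"}}},"gripper":{"type":"array","items":{"type":"number"}},"grip_force":{"type":"number"}},"required":["offset","dr","gripper"]}

```bash
mkdir -p pics; cat > h.py <<'E'
import numpy as np, cv2
from scipy.spatial.transform import Rotation as R
from cell import r
def q2m(q): return R.from_quat([q[1],q[2],q[3],q[0]]).as_matrix()
def pose(o=None):
    o=o or r.get_obs(); T=np.eye(4); T[:3,:3]=q2m(o['orientation']); T[:3,3]=o['tool_pos']; return T
def grab(name,fn=None):
    T=pose(); f=r.grab_frame(name)
    H=f['img'].shape[0]; f['f']=H/2/np.tan(np.radians(f['fov_y'])/2)
    if name=='wrist': f['T']=T@np.array(f['T_tool_cam'])
    else:
        M=np.eye(4); M[:3,:3]=q2m(f['orientation']); M[:3,3]=f['xyz']; f['T']=M
    f['name']=name
    if fn: cv2.imwrite('pics/'+fn,f['img'])
    return f
def ray(f,u,v):
    x=(u-f['cx']);y=(v-f['cy'])
    if f['name']=='wrist':
        rr=np.hypot(x,y); th=rr/f['f']; d=np.array([x/rr*np.sin(th),y/rr*np.sin(th),np.cos(th)]) if rr>0 else np.array([0,0,1.])
    else: d=np.array([x/f['f'],y/f['f'],1.]); d/=np.linalg.norm(d)
    return f['T'][:3,3], f['T'][:3,:3]@d
def onz(f,u,v,z):
    o,d=ray(f,u,v); return o+d*(z-o[2])/d[2]
def proj(f,p):
    c=np.linalg.inv(f['T'])@np.append(p,1); c=c[:3]
    if f['name']=='wrist':
        rho=np.hypot(c[0],c[1]); th=np.arctan2(rho,c[2]); return f['cx']+f['f']*th*c[0]/rho, f['cy']+f['f']*th*c[1]/rho
    return f['cx']+f['f']*c[0]/c[2], f['cy']+f['f']*c[1]/c[2]
E
python3 - <<'E'
from h import *
o=r.get_obs(); print(o)
for n in ['scene','top','wrist']:
    f=grab(n,n+'0.png'); print(n,f['f'],f['cx'],f['cy'],f['T'].round(3).tolist())
print(r.grasp_offset)
E
```

```text
{'time': 0.0, 'joint_pos': array([ 1.19499037,  0.39919173,  0.04504711,  1.53789461, -0.0186866 ,
        1.20688996, -0.05067785]), 'joint_vel': array([ 0.00105076, -0.00175891,  0.00112538, -0.00123242,  0.00049304,
        0.00030643,  0.000543  ]), 'tau': array([ 7.68723112e-04, -4.75135016e+01,  1.36475857e+00, -2.54221970e+01,
        1.15459747e-02,  9.35282704e-03, -1.85363639e-06]), 'tool_pos': array([ 0.17746893, -0.62463972,  0.23025741]), 'orientation': array([-5.28452985e-04,  7.97936431e-01, -6.02740815e-01, -8.26704260e-04]), 'ft_force': array([-0.66710364, -0.2381848 ,  0.3325793 ]), 'moment': array([0.00495039, 0.02652503, 0.00600405]), 'opening': 0.08557284660212273}
scene 368.01289883029347 254.6556815896816 191.81287993205405 [[-0.725, -0.454, 0.518, 0.06], [-0.689, 0.477, -0.546, 0.548], [0.002, -0.753, -0.658, 0.708], [0.0, 0.0, 0.0, 1.0]]
top 499.67960292656164 252.48475458067514 195.62573717875566 [[-0.004, -0.997, 0.073, 0.484], [-1.0, 0.003, -0.013, 0.012], [0.013, -0.073, -0.997, 1.461], [0.0, 0.0, 0.0, 1.0]]
wrist 297.3186396354542 254.0526082910749 193.20942380949268 [[0.274, -0.909, -0.314, 0.258], [-0.962, -0.26, -0.087, -0.603], [-0.003, 0.326, -0.945, 0.373], [0.0, 0.0, 0.0, 1.0]]
0.0187
```

View pics/scene0.png

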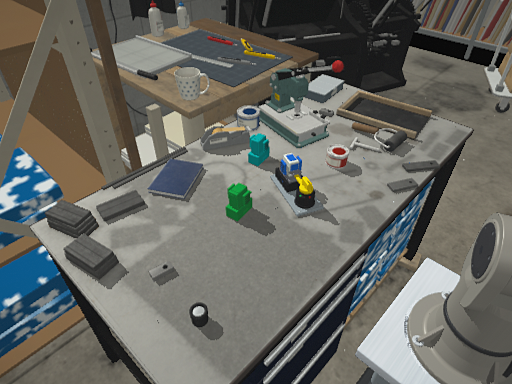

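View pics/top0.png

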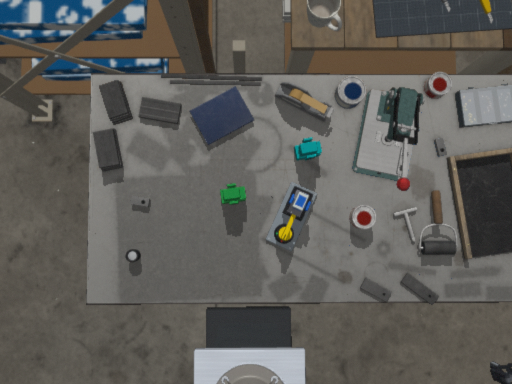

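View pics/wrist0.png

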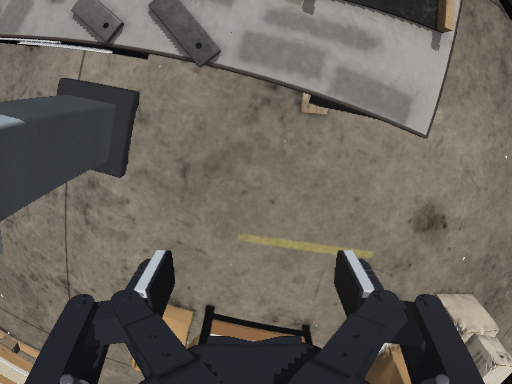

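The scene view shows the dock with the blue/white cassette at about (291,165) and the yellow knob at (305,188). In the top view the cassette is at about (299,202) and the knob at (285,232). The red tin is at about (364,217), and the green and turquoise decoys are nearby.

```bash
python3 - <<'E'
from h import *
a=cv2.imread('pics/top0.png')[170:260,240:340]; b=cv2.imread('pics/scene0.png')[140:220,250:350]
a=cv2.resize(a,None,fx=4,fy=4,interpolation=2); b=cv2.resize(b,None,fx=4,fy=4,interpolation=2); a=a[:320]if 0 else a
b=cv2.copyMakeBorder(b,0,40,0,0,0); cv2.imwrite('pics/z0.png',np.hstack([a,b]))
f=grab('top')
g=f['img']; hsv=cv2.cvtColor(g,cv2.COLOR_BGR2HSV)
def blob(lo,hi,roi):
    m=cv2.inRange(hsv,lo,hi); k=np.zeros_like(m); k[roi[1]:roi[3],roi[0]:roi[2]]=255; m&=k
    ys,xs=np.nonzero(m); return m,xs,ys
roi=(255,175,335,255)
m,xs,ys=blob((22,120,80),(35,255,255),roi); print('yellow',len(xs),xs.mean(),ys.mean(), cv2.minAreaRect(np.c_[xs,ys].astype(np.float32)))
m,xs,ys=blob((100,120,60),(130,255,255),roi); print('blue',len(xs),xs.mean(),ys.mean(),cv2.minAreaRect(np.c_[xs,ys].astype(np.float32)))
print(onz(f,xs.mean(),ys.mean(),.08), onz(f,285,232,.085))
E
```

```text
yellow 227 286.43612334801765 229.3259911894273 ((287.9000244140625, 226.7000274658203), (13.86362075805664, 27.280027389526367), 26.56505012512207)
blue 155 300.0516129032258 201.41290322580645 ((299.61474609375, 201.23770141601562), (20.785320281982422, 11.738265037536621), 23.629375457763672)
[ 0.56823633 -0.13787349  0.08      ] [ 0.48381362 -0.09496633  0.085     ]
```

View pics/z0.png

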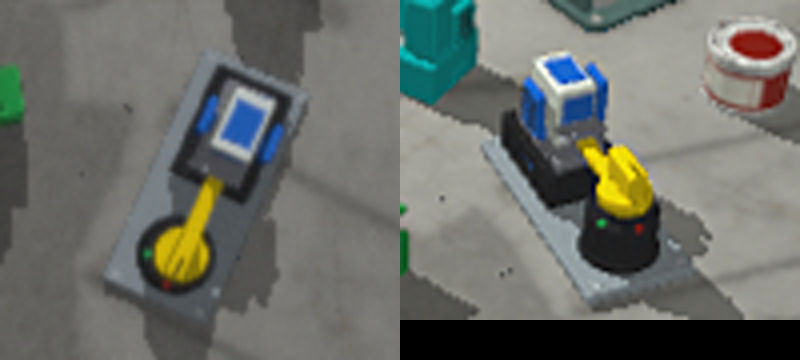

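move_arm:
  offset:
    - [0.014,0.021,0.004]
    - [0.028,0.042,0.008]
    - [0.042,0.063,0.012]
    - [0.056,0.084,0.016]
    - [0.07,0.105,0.02]
    - [0.084,0.126,0.024]
    - [0.098,0.147,0.028]
    - [0.112,0.168,0.032]
    - [0.126,0.189,0.036]
    - [0.14,0.21,0.04]
    - [0.155,0.232,0.045]
    - [0.17,0.255,0.05]
  dr:
    - [0,0,6]
    - [0,0,12]
    - [0,0,18]
    - [0,0,24]
    - [0,0,30]
    - [0,0,36]
    - [0,0,42]
    - [0,0,48]
    - [0,0,54]
    - [0,0,60]
    - [0,0,66]
    - [0,0,72]
  gripper: [1,1,1,1,1,1,1,1,1,1,1,1]

```text
time: 1.2
tool_pos: [0.3479, -0.3693, 0.2814]
orientation: [0.0, 1.0, -0.016, -0.0]
ft_force: [0.1, 0.0, 0.2]
opening: 0.0855
```

move_arm:
  offset:
    - [0.014,0.021,0.0]
    - [0.028,0.042,0.0]
    - [0.042,0.063,0.0]
    - [0.056,0.084,0.0]
    - [0.07,0.105,0.0]
    - [0.084,0.126,0.0]
    - [0.098,0.147,0.0]
    - [0.112,0.168,0.0]
    - [0.126,0.189,0.0]
    - [0.14,0.21,0.0]
    - [0.16,0.24,0.0]
    - [0.172,0.26,0.0]
  dr:
    - [0,0,5.5]
    - [0,0,11]
    - [0,0,16.5]
    - [0,0,22]
    - [0,0,27.5]
    - [0,0,33]
    - [0,0,38.5]
    - [0,0,44]
    - [0,0,49.5]
    - [0,0,55]
    - [0,0,60]
    - [0,0,65]
  gripper: [1,1,1,1,1,1,1,1,1,1,1,1]

```text
time: 2.2
tool_pos: [0.521, -0.1072, 0.2814]
orientation: [-0.0, 0.852, 0.524, 0.001]
ft_force: [1.5, -0.2, -0.2]
opening: 0.0853
```

```bash
python3 - <<'E'
from h import *
f=grab('wrist','w1.png'); print(pose().round(4).tolist(), r.get_obs()['joint_pos'], f['T'][:3,3])
E
```

```text
[[0.4416, 0.8972, 0.0033, 0.5229], [0.8972, -0.4416, 0.0051, -0.1021], [0.006, 0.0007, -1.0, 0.2817], [0.0, 0.0, 0.0, 1.0]] [ 0.66172096  0.18740022 -0.62558983  1.73426748  0.10953506  1.25352441
  1.12390639] [ 0.44520355 -0.07041183  0.42455034]
```

View pics/w1.png

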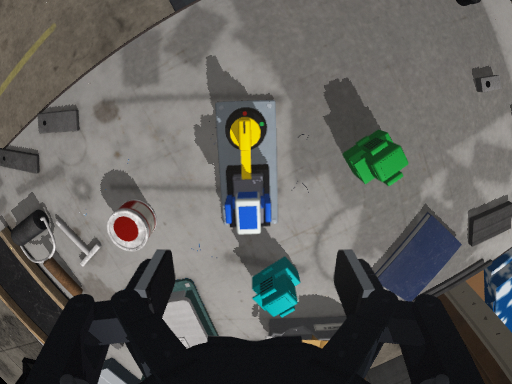

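The wrist view shows the dock running vertically, with the knob at about (245,128) and the cassette at (248,213). It is almost aligned with the tool.

```bash
python3 - <<'E'
from h import *
f=grab('wrist'); g=f['img']; 
z=cv2.resize(g[95:245,195:300],None,fx=4,fy=4,interpolation=2); cv2.imwrite('pics/z1.png',z)
hsv=cv2.cvtColor(g,cv2.COLOR_BGR2HSV)
def blobs(lo,hi,roi,mn=15):
    m=cv2.inRange(hsv,lo,hi); k=np.zeros_like(m); k[roi[1]:roi[3],roi[0]:roi[2]]=255; m&=k
    n,l,s,c=cv2.connectedComponentsWithStats(m)
    return [(s[i].tolist(),c[i].round(2).tolist()) for i in range(1,n) if s[i][4]>=mn]
print('Y',blobs((22,120,60),(35,255,255),(200,95,290,245)))
print('B',blobs((100,120,50),(130,255,255),(200,170,290,245)))
E
```

```text
Y [([225, 117, 31, 63, 1113], [240.05, 141.52])]
B [([255, 189, 11, 34, 226], [260.64, 206.83]), ([232, 192, 19, 7, 114], [241.13, 194.68]), ([219, 195, 11, 29, 229], [223.78, 208.28]), ([233, 207, 19, 22, 385], [241.79, 217.37])]
```

View pics/z1.png

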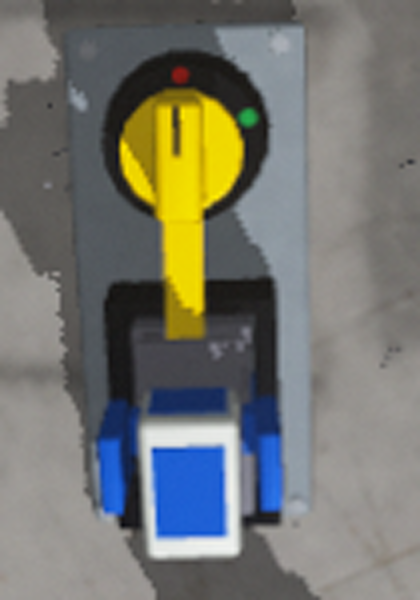

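```bash
python3 - <<'E'
from h import *
o=r.get_obs(); print(o['time'],o['joint_vel'].round(4).max(), o['tool_pos'])
f=grab('wrist'); g=f['img']; cv2.imwrite('pics/w2.png',g)
P=lambda u,v,z: onz(f,u/4+195-.375,v/4+95-.375,z)
TL,TR=P(66,28,.01),P(303,25,.01); BR=P(312,515,.01); BL=P(95,515,.01)
print('base',TL,TR,BR,BL,np.linalg.norm(TL-TR))
ang=lambda a,b: np.degrees(np.arctan2(*(b-a)[1::-1]))
print('angles', ang(TL,BL),ang(TR,BR),ang(TL,TR)+0)
print('ped',P(186,136,.046),np.linalg.norm(P(104,136,.046)-P(269,136,.046)))
print('hub', P(181,152,.065), np.linalg.norm(P(119,152,.065)-P(243,152,.065)))
print('bar',P(179,162,.088), P(179,103,.088),P(180,220,.088))
print('armtip',P(163,338,.06),P(206,338,.06))
print('necktop',P(143,557,.096),P(238,557,.096),P(240,415,.096),P(143,418,.096))
print('label',P(190,492,.096))
print('pads',P(104,402,.09),P(272,398,.09), P(101,510,.055),P(280,508,.055))
E
```

```text
2.3 0.0752 [ 0.52144622 -0.10486897  0.28150344]
base [ 0.42747035 -0.12394643  0.01      ] [ 0.46377086 -0.05072208  0.01      ] [ 0.63031919 -0.12720596  0.01      ] [ 0.5929994  -0.20188025  0.01      ] 0.08172840178621806
angles -25.211834190432324 -24.665974035352257 63.63037343803212
ped [ 0.47748989 -0.10121476  0.046     ] 0.0526176086517289
hub [ 0.47957327 -0.10315925  0.065     ] 0.03764437810432475
bar [ 0.47970308 -0.10276461  0.088     ] [ 0.46463758 -0.09505926  0.088     ] [ 0.49483113 -0.11020935  0.088     ]
armtip [ 0.53051363 -0.13610285  0.06      ] [ 0.53669741 -0.12382     0.06      ]
necktop [ 0.58155339 -0.16784025  0.096     ] [ 0.59464046 -0.14154018  0.096     ] [ 0.55316855 -0.12014534  0.096     ] [ 0.54119521 -0.14612625  0.096     ]
label [ 0.56851639 -0.14465803  0.096     ]
pads [ 0.53319317 -0.15563089  0.09      ] [ 0.55459174 -0.11015872  0.09      ] [ 0.5762591  -0.18462241  0.055     ] [ 0.60293183 -0.12947533  0.055     ]
```

move_arm:
  offset:
    - [-0.01,0.001,-0.02]
    - [-0.02,0.002,-0.04]
    - [-0.03,0.003,-0.06]
    - [-0.037,0.004,-0.08]
    - [-0.041,0.004,-0.095]
    - [-0.041,0.004,-0.1]
    - [-0.041,0.004,-0.1]
    - [-0.041,0.004,-0.1]
    - [-0.041,0.004,-0.1]
  dr:
    - [0,0,0]
    - [0,0,0]
    - [0,0,0]
    - [0,0,0]
    - [0,0,0]
    - [0,0,0]
    - [0,0,0]
    - [0,0,0]
    - [0,0,0]
  gripper: [1,1,1,1,1,1,1,1,1]

```text
time: 3.1
tool_pos: [0.4798, -0.1068, 0.1825]
orientation: [0.001, 0.854, 0.521, 0.001]
ft_force: [2.0, 0.4, -0.3]
opening: 0.0855
```

```bash
python3 - <<'E'
from h import *
o=r.get_obs(); print(o['time'],abs(o['joint_vel']).round(4).max(), o['tool_pos'])
f=grab('wrist','w3.png');print(pose().round(4).tolist()); g=f['img']
np.save('w3T.npy',f['T'])
z=cv2.resize(g[90:330,150:350],None,fx=3,fy=3,interpolation=2)[:600] if 0 else cv2.resize(g[90:290,150:350],None,fx=3,fy=3,interpolation=2); cv2.imwrite('pics/z3.png',z)
E
```

```text
3.1 0.004 [ 0.47980965 -0.10684869  0.18252067]
[[0.4567, 0.8896, 0.0025, 0.4799], [0.8896, -0.4567, -0.0005, -0.1067], [0.0007, 0.0024, -1.0, 0.1825], [0.0, 0.0, 0.0, 1.0]]
```

View pics/w3.png

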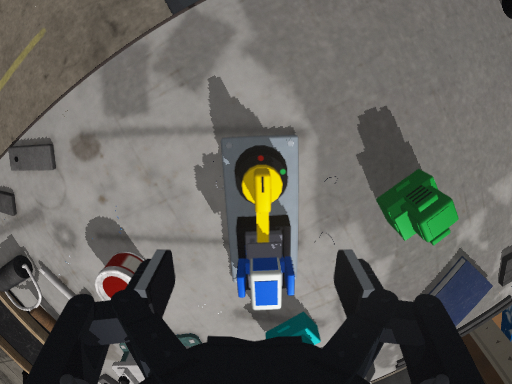

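View pics/z3.png

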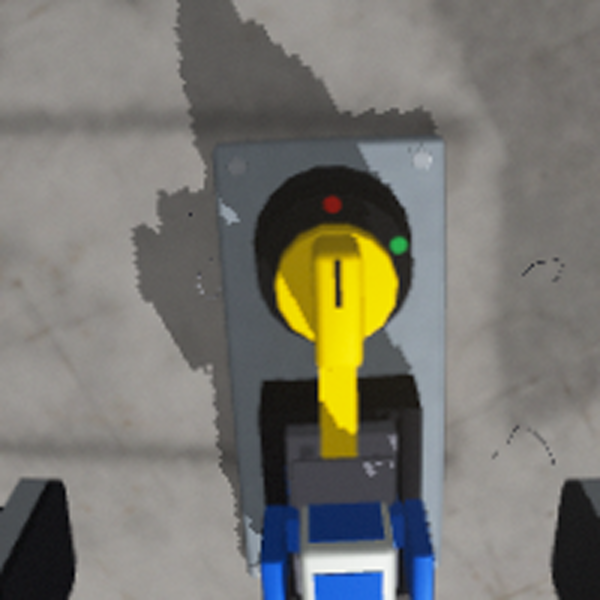

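The close wrist view is sharp. The bar top is centred at about (263,193) px and the pedestal circle at about (261,176).

```bash
python3 - <<'E'
from h import *
f=grab('wrist'); print(r.get_obs()['tool_pos'], pose()[:3,0])
P=lambda u,v,z: onz(f,u/3+150-.33,v/3+90-.33,z)[:2].round(4)
ang=lambda a,b: np.degrees(np.arctan2(*(b-a)[1::-1])).round(2)
TL,TR=P(216,145,.01),P(444,141,.01); L2=P(243,545,.01); R2=P(443,545,.01)
print('base',TL,TR,np.linalg.norm(TL-TR),ang(TL,L2),ang(TR,R2),ang(TL,TR), (TL+TR)/2)
print('ped',P(334,246,.046),np.linalg.norm(P(256,246,.046)-P(412,246,.046)),np.linalg.norm(P(334,167,.046)-P(334,340,.046)))
print('hub L/R', P(275,285,.065),P(399,285,.065),(P(275,285,.065)+P(399,285,.065))/2,np.linalg.norm(P(275,285,.065)-P(399,285,.065)))
# bar top
c=[P(316,250,.088),P(359,250,.088),P(363,367,.088),P(317,367,.088)]
print('bar',c,np.mean(c,axis=0),ang(c[0],c[3]),ang(c[1],c[2]),np.linalg.norm(c[0]-c[1]),np.linalg.norm(c[0]-c[3]))
print('bay', P(262,380,.04),P(419,376,.04), (P(262,380,.04)+P(419,376,.04))/2)
# neck top from full image w3: px 
Q=lambda u,v,z: onz(f,u,v,z)[:2].round(4)
c=[Q(249.5,275,.096),Q(282.5,274,.096),Q(282,309,.096),Q(252.5,310,.096)]
print('neck',c,np.mean(c,axis=0),ang(c[0],c[3]),ang(c[1],c[2]))
t=grab('top'); print('top proj')
print(proj(t,np.array([*np.mean(c,axis=0),.096])))
E
```

```text
[ 0.47972279 -0.10656315  0.18242426] [4.56465759e-01 8.89740764e-01 6.19733461e-04]
base [ 0.4301 -0.1209] [ 0.4658 -0.0477] 0.08144157414981613 -25.46 -24.26 64.0 [ 0.44795 -0.0843 ]
ped [ 0.4738 -0.0968] 0.050671688347636495 0.05858540773947043
hub L/R [ 0.4719 -0.1166] [ 0.4892 -0.0827] [ 0.48055 -0.09965] 0.03805916446797015
bar [array([ 0.4621, -0.0976]), array([ 0.4675, -0.087 ]), array([ 0.4994, -0.1014]), array([ 0.4933, -0.1132])] [ 0.480575 -0.0998  ] -26.57 -24.29 0.011896217886370459 0.03488266044899672
bay [ 0.507  -0.1415] [ 0.5308 -0.092 ] [ 0.5189  -0.11675]
neck [array([ 0.5447, -0.1456]), array([ 0.5579, -0.1179]), array([ 0.5977, -0.1364]), array([ 0.585 , -0.1632])] [ 0.571325 -0.140775] -23.59 -24.93
top proj
(np.float64(301.72607223108645), np.float64(199.9261179244729))
```

```bash
python3 - <<'E'
from h import *
g=cv2.imread('pics/w3.png'); z=cv2.resize(g[225:325,215:315],None,fx=6,fy=6,interpolation=2); cv2.imwrite('pics/z3b.png',z)
E
```

```text
(no output)
```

View pics/z3b.png

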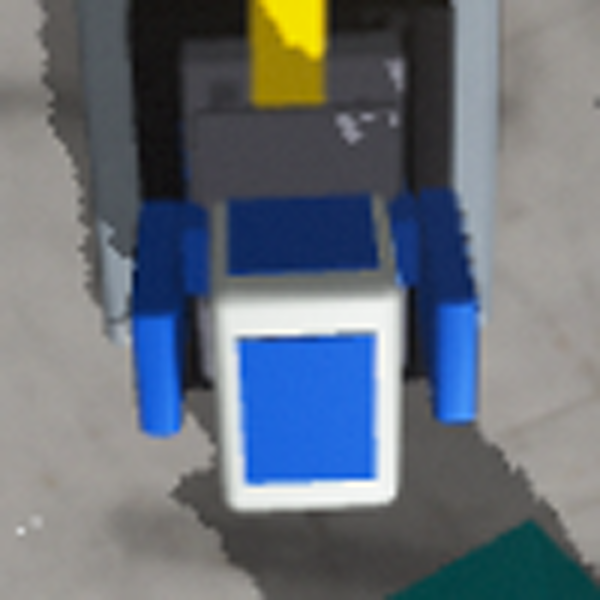

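move_arm:
  offset:
    - [0.001,0.007,-0.015]
    - [0.001,0.007,-0.035]
    - [0.001,0.007,-0.055]
    - [0.001,0.007,-0.075]
    - [0.001,0.007,-0.09]
    - [0.001,0.007,-0.102]
    - [0.001,0.007,-0.112]
    - [0.001,0.007,-0.112]
    - [0.001,0.007,-0.112]
    - [0.001,0.007,-0.112]
  dr:
    - [0,0,1]
    - [0,0,1.5]
    - [0,0,1.5]
    - [0,0,1.5]
    - [0,0,1.5]
    - [0,0,1.5]
    - [0,0,1.5]
    - [0,0,1.5]
    - [0,0,1.5]
    - [0,0,1.5]
  gripper: [1,1,1,1,1,1,1,1,1,1]
  grip_force: 40

```text
time: 4.08
tool_pos: [0.4806, -0.0994, 0.0701]
orientation: [0.001, 0.846, 0.533, 0.001]
ft_force: [-0.0, -0.8, 0.2]
opening: 0.0854
```

```bash
python3 - <<'E'
from h import *
o=r.get_obs(); print(o['time'],abs(o['joint_vel']).round(4).max(), o['tool_pos'],o['ft_force'])
f=grab('wrist','w4.png');T=pose();print(T.round(4).tolist(), np.degrees(np.arctan2(T[1,0],T[0,0])))
print('tcp px',proj(f,T[:3,3]), 'bar top at TCP xy', proj(f,np.array([*T[:2,3],.088])))
E
```

```text
4.0833 0.0093 [ 0.48057282 -0.09937283  0.07014836] [-0.00336465 -0.78725523  0.23734151]
[[0.4327, 0.9016, 0.002, 0.4806], [0.9016, -0.4327, -0.0004, -0.0994], [0.0005, 0.002, -1.0, 0.0703], [0.0, 0.0, 0.0, 1.0]] 64.36395851520571
tcp px (np.float64(255.67152491391695), np.float64(253.03653594142145)) bar top at TCP xy (np.float64(255.87714709868396), np.float64(270.78923269392845))
```

View pics/w4.png

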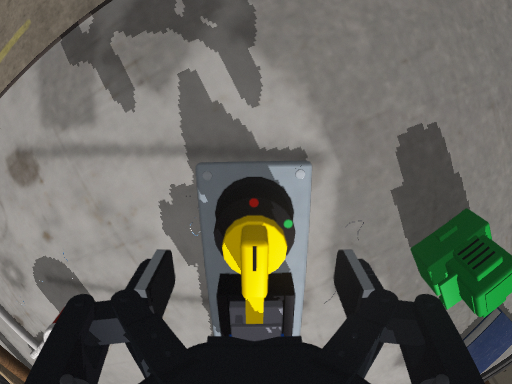

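```bash
python3 - <<'E'
from h import *
g=cv2.imread('pics/w4.png'); z=cv2.resize(g[200:340,200:310],None,fx=4,fy=4,interpolation=2); cv2.imwrite('pics/z4.png',z)
f=grab('wrist')
for d in (-.018,0,.018):
  for s in (-.007,.007):
    u=np.array([np.cos(np.radians(-25.6)),np.sin(np.radians(-25.6))]); v=np.array([-u[1],u[0]])
    p=np.array([.4806,-.0994])+u*d+v*s
    q=proj(f,np.array([*p,.088])); print(d,s,(q[0]-200)*4,(q[1]-200)*4)
E
```

```text
-0.018 -0.007 164.63519997838785 156.78084492143114
-0.018 0.007 282.4144193399077 156.6224586368471
0 -0.007 167.4828364039065 282.1203364645892
0 0.007 278.8534238916759 281.92164535846814
0.018 -0.007 170.321215893724 391.9165784151894
0.018 0.007 275.29331166718475 391.6956141929827
```

View pics/z4.png

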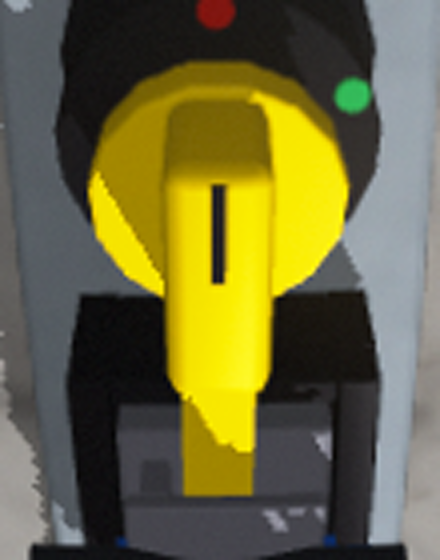

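The bar overlay matches within about 1 mm, so I'll close on it.

move_arm:
  offset:
    - [0,0,0]
    - [0,0,0]
    - [0,0,0]
    - [0,0,0]
    - [0,0,0]
    - [0,0,0]
    - [0,0,0]
    - [0,0,0]
    - [0,0,0]
    - [0,0,0]
  dr:
    - [0,0,0]
    - [0,0,0]
    - [0,0,0]
    - [0,0,0]
    - [0,0,0]
    - [0,0,0]
    - [0,0,0]
    - [0,0,0]
    - [0,0,0]
    - [0,0,0]
  gripper: [-1,-1,-1,-1,-1,-1,-1,-1,-1,-1]
  grip_force: 40

```text
time: 5.02
tool_pos: [0.4798, -0.0991, 0.0695]
orientation: [-0.0, 0.846, 0.533, 0.0]
ft_force: [-0.7, 1.7, 1.8]
opening: 0.0131
```

move_arm:
  offset:
    - [0,0,-0.003]
    - [0,0,-0.006]
    - [0,0,-0.008]
    - [0,0,-0.01]
    - [0,0,-0.01]
    - [0,0,-0.01]
    - [0,0,-0.01]
  dr:
    - [0,0,0]
    - [0,0,0]
    - [0,0,0]
    - [0,0,0]
    - [0,0,0]
    - [0,0,0]
    - [0,0,0]
  gripper: [-1,-1,-1,-1,-1,-1,-1]

```text
time: 5.6
tool_pos: [0.48, -0.0991, 0.0614]
orientation: [0.0, 0.846, 0.533, -0.001]
ft_force: [-6.3, 1.8, 23.5]
opening: 0.0131
```

move_arm:
  offset:
    - [0,0,0.001]
    - [0,0,0.001]
    - [0,0,0.001]
    - [0,0,0.001]
    - [0,0,0.001]
    - [0,0,0.001]
    - [0,0,0.001]
    - [0,0,0.001]
    - [0,0,0.001]
    - [0,0,0.001]
  dr:
    - [0,0,-4]
    - [0,0,-8]
    - [0,0,-12]
    - [0,0,-16]
    - [0,0,-20]
    - [0,0,-25]
    - [0,0,-30]
    - [0,0,-35]
    - [0,0,-38]
    - [0,0,-38]
  gripper: [-1,-1,-1,-1,-1,-1,-1,-1,-1,-1]

```text
time: 6.43
tool_pos: [0.4809, -0.098, 0.0615]
orientation: [-0.0, 0.974, 0.228, 0.001]
ft_force: [-2.8, 3.6, 12.3]
opening: 0.0129
```

```bash
python3 - <<'E'
from h import *
o=r.get_obs(); print(o['time'],o['ft_force'],o['moment'])
T=pose();print(T[:3,3], np.degrees(np.arctan2(T[1,0],T[0,0])))
f=grab('scene','s5.png'); cv2.imwrite('pics/z5.png',cv2.resize(f['img'][120:240,230:380],None,fx=4,fy=4,interpolation=2))
grab('wrist','w5.png')
E
```

```text
6.4333 [-2.80820802  3.57168524 12.25095575] [ 0.87332994  0.50453372 -0.04992534]
[ 0.48087592 -0.09799911  0.06146606] 26.300806627332094
```

View pics/w5.png

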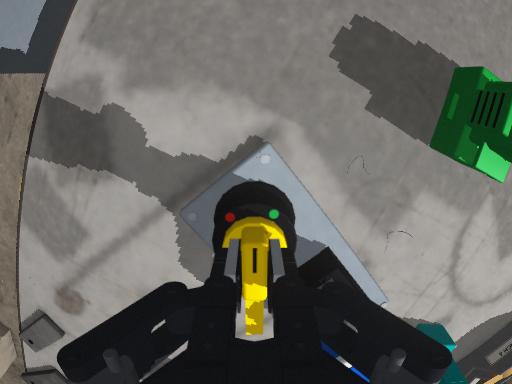

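The knob has turned with the gripper and the arm is past the tooth. Continuing to the stop.

move_arm:
  offset:
    - [0,0,0]
    - [0,0,0]
    - [0,0,0]
    - [0,0,0]
    - [0,0,0]
    - [0,0,0]
    - [0,0,0]
    - [0,0,0]
    - [0,0,0]
    - [0,0,0]
  dr:
    - [0,0,-5]
    - [0,0,-10]
    - [0,0,-15]
    - [0,0,-20]
    - [0,0,-25]
    - [0,0,-30]
    - [0,0,-34]
    - [0,0,-37]
    - [0,0,-37]
    - [0,0,-37]
  gripper: [-1,-1,-1,-1,-1,-1,-1,-1,-1,-1]

```text
time: 7.37
tool_pos: [0.4823, -0.0977, 0.0615]
orientation: [-0.001, 0.996, -0.091, 0.002]
ft_force: [1.1, 4.4, 8.3]
opening: 0.0131
```

```bash
python3 - <<'E'
from h import *
o=r.get_obs(); print(o['time'],o['ft_force'],o['moment'])
T=pose();print(T[:3,3], np.degrees(np.arctan2(T[1,0],T[0,0])))
E
```

```text
7.3667 [1.10929837 4.42799293 8.34326142] [ 0.9381982  -0.12143453  0.37867015]
[ 0.4822511  -0.09771287  0.06147841] -10.462009146807107
```

move_arm:
  offset:
    - [0,0,0]
    - [0,0,0]
    - [0,0,0]
  dr:
    - [0,0,-2]
    - [0,0,-4]
    - [0,0,-4]
  gripper: [-1,-1,-1]

```text
time: 7.62
tool_pos: [0.4824, -0.0977, 0.0615]
orientation: [-0.0, 0.992, -0.124, 0.003]
ft_force: [1.3, 2.7, 7.6]
opening: 0.0133
```

```bash
python3 - <<'E'
from h import *
o=r.get_obs(); print(o['time'],o['ft_force'],o['moment'])
T=pose();print(T[:3,3], np.degrees(np.arctan2(T[1,0],T[0,0])))
grab('wrist','w6.png')
E
```

```text
7.6167 [1.27793028 2.676169   7.64840398] [ 0.82218227 -0.14896016  1.30225645]
[ 0.48236518 -0.09768967  0.06152185] -14.276840732607125
```

View pics/w6.png

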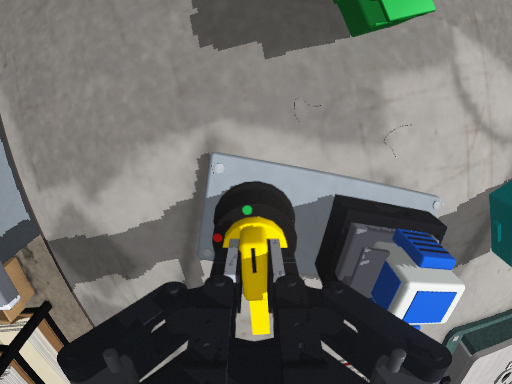

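The moment rose to 1.3 N·m, so the knob is at its end stop. I'll let it spring up and release it with a small opening.

move_arm:
  offset:
    - [0,0,0.002]
    - [0,0,0.005]
    - [0,0,0.008]
    - [0,0,0.009]
    - [0,0,0.009]
    - [0,0,0.009]
    - [0,0,0.009]
    - [0,0,0.009]
    - [0,0,0.02]
    - [0,0,0.045]
    - [0,0,0.075]
    - [0,0,0.1]
  dr:
    - [0,0,1]
    - [0,0,2]
    - [0,0,3]
    - [0,0,3]
    - [0,0,3]
    - [0,0,3]
    - [0,0,3]
    - [0,0,3]
    - [0,0,3]
    - [0,0,3]
    - [0,0,3]
    - [0,0,3]
  gripper: [-1,-1,-1,-1,-0.3,-0.3,-0.3,-0.3,-0.3,-0.3,-0.3,-0.3]

```text
time: 8.67
tool_pos: [0.4796, -0.0995, 0.1624]
orientation: [0.0, 0.995, -0.102, 0.0]
ft_force: [1.2, -1.0, 0.4]
opening: 0.0298
```

```bash
python3 - <<'E'
from h import *
o=r.get_obs(); print(o['time'],o['ft_force'],o['opening'],o['tool_pos'])
f=grab('scene','s7.png'); cv2.imwrite('pics/z7.png',cv2.resize(f['img'][120:240,230:380],None,fx=4,fy=4,interpolation=2))
grab('wrist','w7.png')
E
```

```text
8.6667 [ 1.19262513 -1.03446392  0.40929154] 0.029815598364239262 [ 0.47957549 -0.09947628  0.16240293]
```

View pics/w7.png

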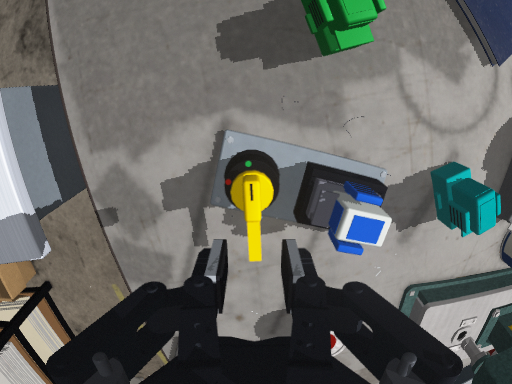

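View pics/z7.png

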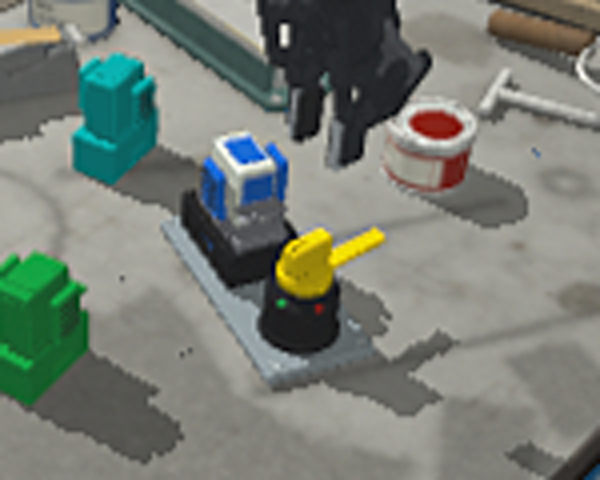

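The knob is up and the keeper arm has swung clear toward dock -y. Next I'll move over the cassette with the jaws at 65°.

move_arm:
  offset:
    - [0.007,-0.004,0.006]
    - [0.014,-0.008,0.012]
    - [0.021,-0.012,0.018]
    - [0.028,-0.016,0.024]
    - [0.036,-0.02,0.03]
    - [0.044,-0.023,0.03]
    - [0.052,-0.026,0.03]
    - [0.06,-0.029,0.03]
    - [0.068,-0.032,0.03]
    - [0.076,-0.035,0.03]
    - [0.084,-0.039,0.03]
    - [0.087,-0.041,0.03]
  dr:
    - [0,0,6.4]
    - [0,0,12.8]
    - [0,0,19.2]
    - [0,0,25.6]
    - [0,0,32]
    - [0,0,38.4]
    - [0,0,44.8]
    - [0,0,51.2]
    - [0,0,57.6]
    - [0,0,64]
    - [0,0,70.4]
    - [0,0,76.5]
  gripper: [-0.3,-0.3,1,1,1,1,1,1,1,1,1,1]

```text
time: 9.77
tool_pos: [0.567, -0.1409, 0.1899]
orientation: [-0.0, 0.843, 0.538, -0.0]
ft_force: [-0.2, 0.2, 0.2]
opening: 0.0852
```

move_arm:
  offset:
    - [0,0,0]
    - [0,0,0]
    - [0,0,0]
    - [0,0,0]
  dr:
    - [0,0,0]
    - [0,0,0]
    - [0,0,0]
    - [0,0,0]
  gripper: [1,1,1,1]

```text
time: 10.1
tool_pos: [0.5661, -0.1401, 0.1903]
orientation: [-0.0, 0.844, 0.536, -0.0]
ft_force: [0.5, 0.5, 0.8]
opening: 0.0852
```

```bash
python3 - <<'E'
from h import *
o=r.get_obs(); T=pose(); print(o['time'],o['opening'],T[:3,3], np.degrees(np.arctan2(T[1,0],T[0,0])))
f=grab('wrist','w8.png'); g=f['img']; cv2.imwrite('pics/z8.png',cv2.resize(g[150:330,180:330],None,fx=3.3,fy=3.3,interpolation=2))
t=grab('top'); cv2.imwrite('pics/t8.png',t['img'])
E
```

```text
10.1 0.08523979778231505 [ 0.56614943 -0.14012131  0.19025573] 64.78532478558519
```

View pics/w8.png

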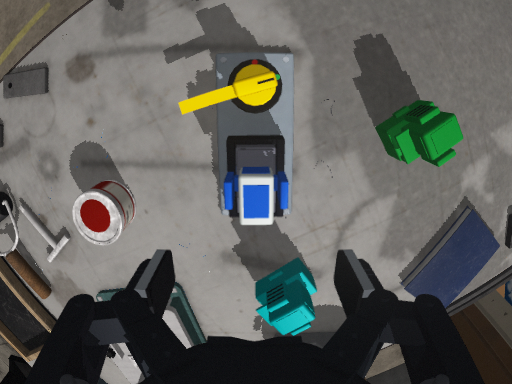

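View pics/z8.png

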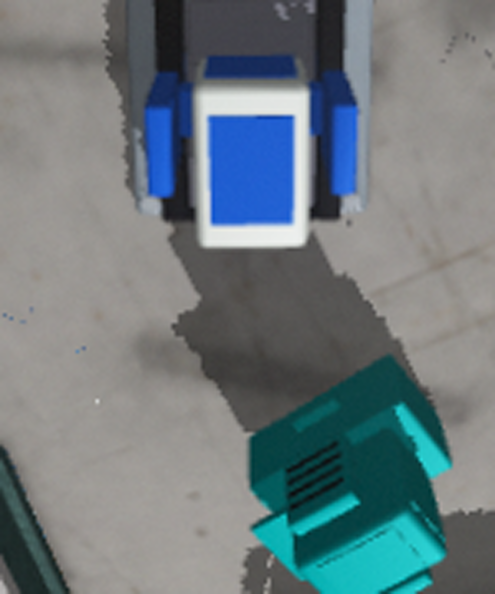

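```bash
python3 - <<'E'
from h import *
f=grab('wrist')
P=lambda u,v,z: onz(f,u/3.3+180-.35,v/3.3+150-.35,z)[:2].round(4)
ang=lambda a,b: np.degrees(np.arctan2(*(b-a)[1::-1])).round(2)
c=[P(195,88,.096),P(310,88,.096),P(307,247,.096),P(200,248,.096)]
print('neck',c,np.mean(c,axis=0),ang(c[0],c[3]),ang(c[1],c[2]),ang(c[0],c[1]),np.linalg.norm(c[0]-c[3]),np.linalg.norm(c[0]-c[1]))
c=[P(147,110,.09),P(357,108,.09),P(357,194,.09),P(149,196,.09)]
print('pads',c,np.mean(c,axis=0),ang(c[0],c[1]),ang(c[3],c[2]),np.linalg.norm(c[0]-c[1]),np.linalg.norm(c[0]-c[3]))
print('label',P(251.5,171,.096))
# knob angle
Q=lambda u,v,z: onz(f,u,v,z)[:2]
print('arm',ang(Q(232,94.5,.06),Q(181,107.5,.06)))
u=np.array([np.cos(np.radians(-25)),np.sin(np.radians(-25))]); v=np.array([-u[1],u[0]])
for s in (-.028,.028):
  for d in (-.013,.013):
    q=proj(f,np.array([*(np.array([.5665,-.140])+u*d+v*s),.09])); print(s,d,(q[0]-180+.35)*3.3,(q[1]-150+.35)*3.3)
E
```

```text
neck [array([ 0.5449, -0.145 ]), array([ 0.5572, -0.1188]), array([ 0.5971, -0.1373]), array([ 0.5852, -0.1633])] [ 0.5711 -0.1411] -24.42 -24.88 64.85 0.04426036601746534 0.028943565778942974
pads [array([ 0.5462, -0.16  ]), array([ 0.569 , -0.1102]), array([ 0.5912, -0.1196]), array([ 0.568 , -0.1704])] [ 0.5686  -0.14005] 65.4 65.45 0.0547711602944469 0.024153674668670952
label [ 0.5711 -0.1416]
arm -102.7
-0.028 -0.013 141.41863136721494 98.69274326602871
-0.028 0.013 145.02241578217345 191.84116404160488
0.028 -0.013 357.14558300791936 98.14156706208986
0.028 0.013 353.8264291209648 191.26746223108498
```

move_arm:
  offset:
    - [0.002,0,-0.02]
    - [0.002,0,-0.045]
    - [0.002,0,-0.07]
    - [0.002,0,-0.095]
    - [0.002,0,-0.115]
    - [0.002,0,-0.13]
    - [0.002,0,-0.139]
    - [0.002,0,-0.139]
    - [0.002,0,-0.139]
    - [0.002,0,-0.139]
  dr:
    - [0,0,0.3]
    - [0,0,0.3]
    - [0,0,0.3]
    - [0,0,0.3]
    - [0,0,0.3]
    - [0,0,0.3]
    - [0,0,0.3]
    - [0,0,0.3]
    - [0,0,0.3]
    - [0,0,0.3]
  gripper: [1,1,1,1,1,1,1,1,1,1]

```text
time: 11.08
tool_pos: [0.5697, -0.1403, 0.0525]
orientation: [0.001, 0.843, 0.538, 0.001]
ft_force: [0.8, 0.4, 0.6]
opening: 0.0857
```

```bash
python3 - <<'E'
from h import *
o=r.get_obs(); T=pose(); print(o['time'],o['ft_force'],T[:3,3], np.degrees(np.arctan2(T[1,0],T[0,0])))
f=grab('wrist','w9.png')
s=grab('scene'); cv2.imwrite('pics/z9.png',cv2.resize(s['img'][100:230,220:380],None,fx=4,fy=4,interpolation=2))
E
```

```text
11.0833 [0.80536015 0.40711274 0.58249466] [ 0.56971502 -0.14034376  0.05253871] 65.15804441354845
```

View pics/w9.png

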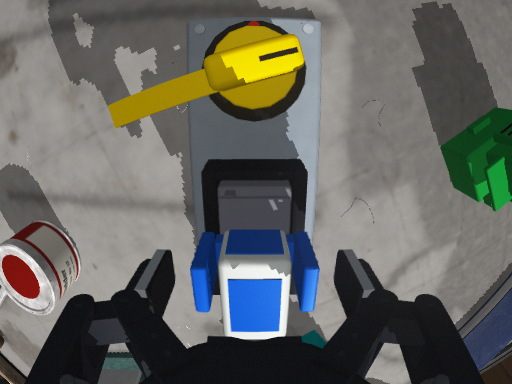

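View pics/z9.png

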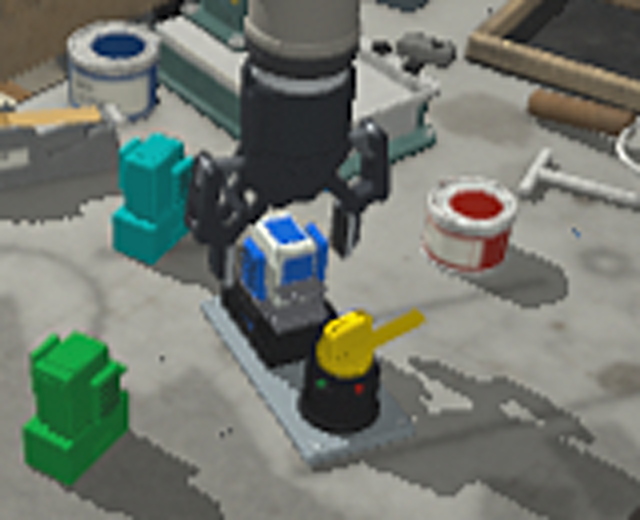

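The fingers straddle both blue catches, with gaps of about 22 and 18 px. I'll squeeze now.

move_arm:
  offset:
    - [-0.001,0,0]
    - [-0.001,0,0]
    - [-0.001,0,0]
    - [-0.001,0,0]
    - [-0.001,0,0]
    - [-0.001,0,0]
    - [-0.001,0,0]
    - [-0.001,0,0]
  dr:
    - [0,0,0]
    - [0,0,0]
    - [0,0,0]
    - [0,0,0]
    - [0,0,0]
    - [0,0,0]
    - [0,0,0]
    - [0,0,0]
  gripper: [-1,-1,-1,-1,-1,-1,-1,-1]
  grip_force: 45

```text
time: 11.85
tool_pos: [0.5687, -0.1398, 0.0536]
orientation: [0.001, 0.843, 0.539, 0.001]
ft_force: [-3.7, 1.5, 12.2]
opening: 0.0388
```

```bash
python3 - <<'E'
from h import *
o=r.get_obs(); T=pose(); print(o['time'],o['ft_force'],o['opening'],T[:3,3], np.degrees(np.arctan2(T[1,0],T[0,0])))
f=grab('wrist','w10.png')
E
```

```text
11.85 [-3.68636004  1.50393827 12.24736662] 0.03878734699594855 [ 0.56873201 -0.13984516  0.05358164] 65.17668909988548
```

View pics/w10.png

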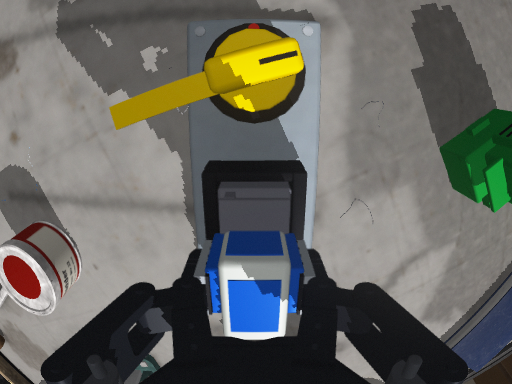

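Both catches look fully in, though the opening reads 38.8 mm instead of 44. I'll try a small lift and check the force.

move_arm:
  offset:
    - [0,0,0.001]
    - [0,0,0.003]
    - [0,0,0.006]
    - [0,0,0.009]
    - [0,0,0.012]
    - [0,0,0.012]
  dr:
    - [0,0,0]
    - [0,0,0]
    - [0,0,0]
    - [0,0,0]
    - [0,0,0]
    - [0,0,0]
  gripper: [-1,-1,-1,-1,-1,-1]

```text
time: 12.4
tool_pos: [0.5677, -0.1405, 0.0637]
orientation: [0.0, 0.843, 0.538, 0.0]
ft_force: [0.4, -0.4, -2.6]
opening: 0.039
```

```bash
python3 - <<'E'
from h import *
o=r.get_obs(); T=pose(); print(o['time'],o['ft_force'],o['opening'],T[:3,3])
f=grab('wrist','w11.png')
s=grab('scene'); cv2.imwrite('pics/z11.png',cv2.resize(s['img'][100:230,220:380],None,fx=4,fy=4,interpolation=2))
E
```

```text
12.4 [ 0.38456383 -0.39189366 -2.64137443] 0.03899607284416532 [ 0.56773902 -0.1404663   0.06367452]
```

View pics/w11.png

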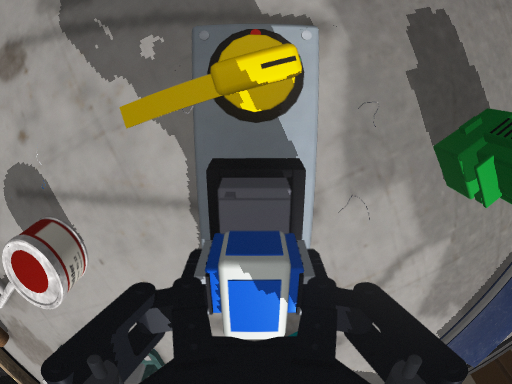

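View pics/z11.png

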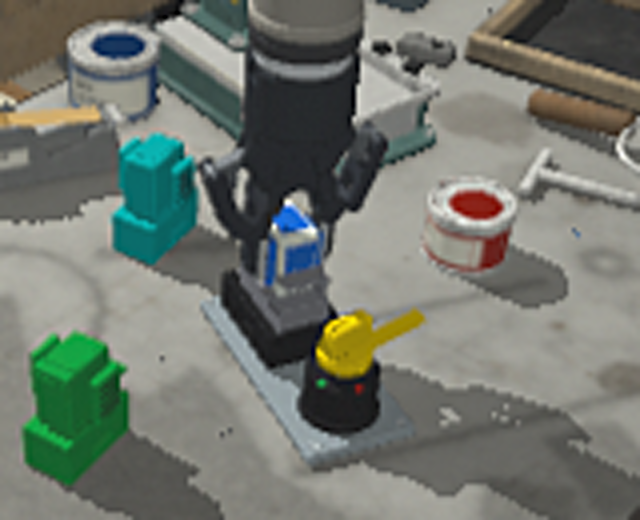

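The force is -2.6 N, which is the cassette's weight, so it's free and lifting. Continuing straight up.

move_arm:
  offset:
    - [0,0,0.005]
    - [0,0,0.012]
    - [0,0,0.022]
    - [0,0,0.034]
    - [0,0,0.047]
    - [0,0,0.06]
    - [0,0,0.073]
    - [0,0,0.085]
    - [0,0,0.096]
    - [0,0,0.104]
    - [0,0,0.108]
    - [0,0,0.109]
  dr:
    - [0,0,0]
    - [0,0,0]
    - [0,0,0]
    - [0,0,0]
    - [0,0,0]
    - [0,0,0]
    - [0,0,0]
    - [0,0,0]
    - [0,0,0]
    - [0,0,0]
    - [0,0,0]
    - [0,0,0]
  gripper: [-1,-1,-1,-1,-1,-1,-1,-1,-1,-1,-1,-1]

```text
time: 13.5
tool_pos: [0.5681, -0.1403, 0.1733]
orientation: [0.0, 0.843, 0.538, 0.0]
ft_force: [-1.0, 0.1, -3.4]
opening: 0.0392
```

move_arm:
  offset:
    - [0,0,0]
    - [0,0,0]
    - [0,0,0]
    - [0,0,0]
    - [0,0,0]
    - [0,0,0]
  dr:
    - [0,0,0]
    - [0,0,0]
    - [0,0,0]
    - [0,0,0]
    - [0,0,0]
    - [0,0,0]
  gripper: [-1,-1,-1,-1,-1,-1]

```text
time: 14.0
tool_pos: [0.5675, -0.1402, 0.172]
orientation: [-0.0, 0.843, 0.539, -0.0]
ft_force: [0.4, 0.7, -2.5]
opening: 0.0387
```

```bash
python3 - <<'E'
from h import *
o=r.get_obs(); T=pose(); print(o['time'],o['ft_force'],o['opening'],T.round(4).tolist(),abs(o['joint_vel']).max())
f=grab('wrist','w12.png')
s=grab('scene'); cv2.imwrite('pics/z12.png',cv2.resize(s['img'][80:230,220:380],None,fx=4,fy=4,interpolation=2))
grab('top','t12.png')
E
```

```text
14.0 [ 0.38460013  0.71059485 -2.49720793] 0.03865581904227869 [[0.42, 0.9075, -0.0004, 0.5675], [0.9075, -0.42, 0.0003, -0.1402], [0.0001, -0.0005, -1.0, 0.172], [0.0, 0.0, 0.0, 1.0]] 0.0025150137049967033
```

View pics/w12.png

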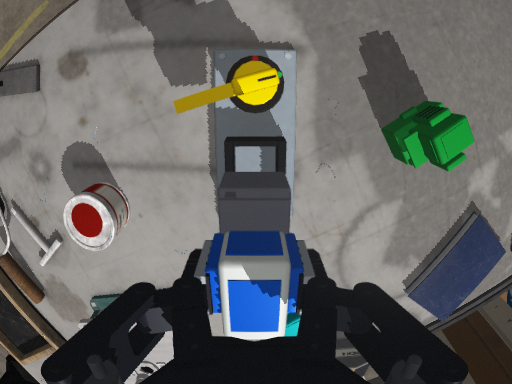

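View pics/z12.png

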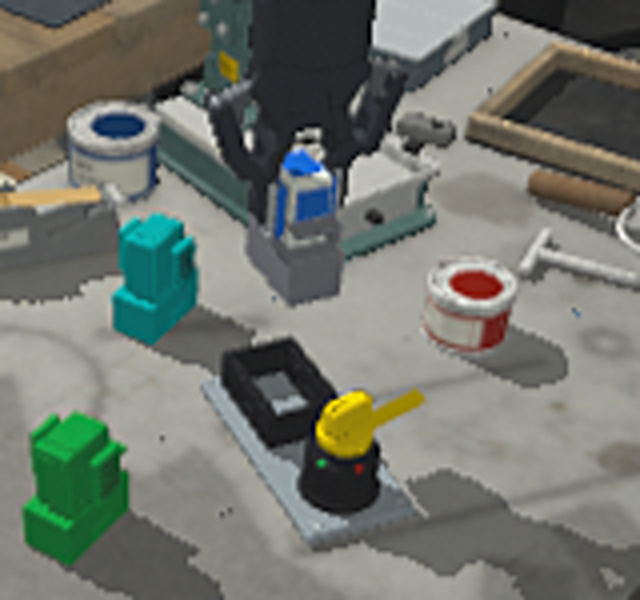

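The cassette hangs upright about 118 mm above its seat. The bay is empty, the knob is up, the arm is still, and the cassette hasn't slipped in the grip (same image position in w10 and w12). Handing in.

```bash
python3 - <<'E'
from h import *
print(r.hand_in()); o=r.get_obs(); print(o['time'],o['tool_pos'],o['opening'],o['ft_force'])
E
```

```text
the job is handed in; nothing more can be done
None
the job is handed in; nothing more can be done
```

The cassette is out of the dock, and the robot is holding it upright by both squeezed catches about 118 mm above its seat. I handed the job in at about 14 s.

- **Knob:** I gripped the yellow bar and pressed it about 8 mm to its stop. I then turned it clockwise about 75° until the moment rose to 1.3 N·m at the end stop, let it spring up and released it. The pictures show the knob up and the keeper arm swung to the dock's -y side.
- **Cassette:** I squeezed the catches at 45 N and lifted straight up. The last checks read -2.5 N vertical force, which is the cassette's weight. The arm was still, the cassette had not slipped in the grip, and the bay was empty. The red ink tin looked untouched. I did not check the magnifier or the steel block in the final pictures, but the arm never went near them.

Two readings disagreed with the description:
- **Finger opening:** it read 38.7–39 mm on the squeezed catches instead of the expected 44 mm. The catches looked fully in and the cassette came out freely.
- **Keeper arm angle:** my rough image measurement was about 3° past the nominal end stop, which is within the error of that measurement.

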